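# Tighten the recessed clamp screw of a tool-rest bracket

### The job

Take the yellow-handled hex key from the wooden stand, lower it into the bore of the grey tool-rest bracket and, pressing gently, turn it until it drops fully home in the hidden hex socket. Then tighten the screw clockwise until it comes up against its stop, and put the key back standing in its hole in the stand. Do not force the key, either down against the bracket or round past the stop, and leave everything else on the bench where it is.

Things in the scene. Friction and masses are not known exactly. Their poses are not given: they have to be found in the camera images.
- key: Hex key with the YELLOW handle, about 250 g, standing upright in one of the stand's two holes. Origin: centre of the underside of its collar, on the key's axis; z up. Collar: dark disc 40 mm across, z 0 to 6 mm. Handle above it: yellow block 60 mm along x, 22 mm along y (the faces to grip), z 6 to 46 mm. Below the collar a steel hexagonal stem, z 0 to -70 mm.
- key_tip (a point): Centre of the lower end of the yellow key's stem, 70 mm below the key's origin; axes as the key's. The stem is 19 mm across flats (two flats face +x and -x), 21.9 mm across corners; its last 3 mm taper round to 15.6 mm diameter.
- bracket: Grey cast tool-rest bracket bolted to the bench, turned up to 30 degrees. Origin on the bench under the axis of its bore. Round the bore a block 80 x 80 mm, 60 mm high. From it an arm 54 mm wide, 40 mm high runs along +x to 145 mm; at x = 125 mm a post with a dark rest bar (150 mm along y, 22 mm wide, top 102 mm above the bench).
- bore (a point): Centre of the mouth of the bracket's upright round bore, 60 mm above the bench; 24 mm across, 2 mm chamfer. 25 mm down it lies the head of the clamp screw with a hex socket 20 mm across flats, 15 mm deep, at an UNKNOWN angle. Unmatched, the key rests with its tip 25 to 29 mm below this point; fully home, 40 mm, with about 6 degrees of play either way. The match repeats every 60 degrees.
- screw (a joint): Turn of the clamp screw, rad, growing clockwise seen from above; starts between 0 and 0.25 and ends at a hard stop at 0.9 (tight); the key must not be forced more than a few degrees further once the stop is felt. It turns against friction of about 0.15 N m, stays where it is left and does not turn when the key merely rubs on it lightly.
- stand: Fixed wooden block, 70 mm along x, 200 mm along y, 85 mm high, with two upright round through holes, 30 mm across. Origin: centre of its underside.
- hole_a (a point): Centre of the mouth of the stand's hole at y = -55 mm (on its top face, 85 mm above the bench). The yellow key stands in this one or in hole_b, its collar resting on the top face.
- hole_b (a point): The same for the stand's hole at y = +55 mm.
- red_key: Bystander: a like key with a RED handle and 14 mm stem, standing in the other hole of the stand. Origin and handle as the yellow key's.
- bowl: Bystander: turned wooden bowl, 150 mm across, 55 mm high.
- tin: Bystander: small red wax jar with a brass lid, 76 mm across, 50 mm high.
- faceplate: Bystander: flat steel ring, 100 mm across, 12 mm high.
- blank: Bystander: round wood blank, 110 mm across, 45 mm high.
- gouge: Bystander: turning tool lying on the bench, 260 mm long, wooden handle.
- glue: Bystander: white bottle, 56 mm across, 120 mm high.

How it is judged:
On the way, in this order (a step that is already met when the one before it is completed fails the run):
1. the yellow key has dropped fully home in the screw's socket (tip at least 36 mm below the bore's mouth) (z of key_tip in the frame of bore below -0.036 m and horizontal distance between key_tip and bore below 0.005 m and value of joint screw below 0.8 rad), for 0.2 s.
2. the screw is turned up to its stop (0.84 rad or more) with the key still home in it (z of key_tip in the frame of bore below -0.036 m and horizontal distance between key_tip and bore below 0.005 m and value of joint screw above 0.84 rad), for 0.1 s.
At the end, for the whole second after the job is handed in: The screw is at its stop (0.84 rad or more), and the yellow key stands upright (within 0.1 rad) and at rest in a hole of the stand, collar on the stand's top face within 4 mm, released (value of joint screw above 0.84 rad and ((horizontal distance between key and hole_a below 0.01 m and horizontal distance between key_tip and hole_a below 0.012 m) or (horizontal distance between key and hole_b below 0.01 m and horizontal distance between key_tip and hole_b below 0.012 m)) and z of key in the frame of stand between 0.081 and 0.089 m and angle between key's own z axis and vertical below 0.1 rad and linear speed of key below 0.02 m/s); the robot touches nothing.
It fails at once if the key is pressed against the bracket or its screw with over 40 N before it has dropped home (contact force between key and bracket above 40 N and z of key_tip in the frame of bore above -0.034 m).
It fails at once if the key is strained in the bracket or overtightened (contact forces in the socket adding up to over 200 N, as when it is driven some 7 degrees past the stop) (contact force between key and bracket above 200 N).
It fails at once if a bystander is disturbed (the red key by more than 20 mm, another by more than 30 mm) (distance of red_key from where it was at the start of the episode above 0.02 m or distance of any of bowl, tin, faceplate, blank, gouge, glue from where it was at the start of the episode above 0.03 m).
It also fails if it takes over 72 s, if anything falls off the work surface, if the arm or the gripper's body presses on something with over 40 N, if the wrist force passes 120 N, or if a joint passes its speed limit or range.

### The arm

A 6-joint arm with a two-finger parallel gripper is mounted at the origin on the work surface. World frame = base frame: x ahead of the robot, y to its left, z up, the work surface at z = 0. Lengths are in m, angles in rad, forces in N, time in s.
With the tool pointing down it reaches from about 0.325 to 1 m from the base axis. Payload 5.1 kg.
Tool frame: the origin (TCP) lies at the very end of the fingers, on their centre line; the grasp point (between the pads) lies 19 mm behind it; z points along the fingers, y is the line along which they close (so a half turn about z gives the same grasp; the last joint's range is limited). The gripper opens to 85 mm and grips with 20 to 120 N. Pads are 22 mm wide; open, the fingers measure 114 mm over their backs; the gripper's body (76 mm by 85 mm) begins 54 mm behind the grasp point. The pads swing forward as they close: fully open they stand 13 mm farther back than shut.
Start: joints at [1.117, 0.124, 1.65, -0, 1.367, -0.083], TCP at [0.236, 0.606, 0.192] pointing down, gripper open.
Joint ranges: [-2.61, 2.61], [-1.02, 2.33], [0.03, 2.71], [-1.35, 4.49], [0.32, 2.68], [-2.91, 2.91]. Speed limits (rad/s): [2.57, 2.57, 3.14, 3.14, 3.14, 3.14].

### API

Orientations are given as a 3x3 rotation matrix whose columns are the frame's x, y, z axes.
In Python, from plant import r gives the robot as it stands.
- The arm moves only by the tool apply_moves, never from a script. Its argument "series" is a list of rows, each an object of numbers: "gripper": the opening, from 0 (shut) to 1 (fully open); "x", "y", "z": the shift along the tool's x, y, z in m; "rx", "ry", "rz": the turn, a rotation vector about the tool's x, y, z in rad. In form: [{"gripper": .., "x": .., "y": .., "z": .., "rx": .., "ry": .., "rz": ..}, ...]. A call has 1 to 20 rows; each row is the pose to reach, as a shift and turn from the pose commanded when the call began, along the tool's axes at that moment; what a row does not reach only later rows make up. A row lasts 1/10 s, in which the tool goes at most 50 mm and 8.59 degrees, less where a joint would pass 70% of its speed; a pose out of reach is approached as far as the arm can. A call with a gripper value outside its range is refused whole. The fingers move at their own pace and stop on an object; the grip force is fixed at half the most. Time passes only in rows, so rows that repeat a pose let the fingers close. It gives the time, the measured TCP pose, the force, the opening and the grip force at its end, in the units of the state.
- r.state(): the state, without advancing time (a new reading comes with each control period).
- r.snapshot(name): name is "scene" or "side" or "wrist"; returns a dict with "img" (420x560x3 uint8, red, green, blue), "vertical_fov" (degrees; the focal length in pixels is half the picture's height over the tangent of half this angle, whatever the lens; pixels are square), "cx", "cy" (the principal point, pixels), "R" (3x3) and "t" (3): a world point X has camera coordinates R X + t; the wrist camera has in their place "mount" (4x4, takes a point from camera to tool coordinates, whose origin is the TCP and whose axes are the flange's). Camera axes: x right, y down, z forward; pixel columns grow to the right and rows downward; lengths in m; the calibration is good to about 2 mm. A picture is of the moment at which its call begins: read the wrist's pose just before it. There is no depth.
- r.job_done(): hands the job in; it is judged then, once.
Trained networks look in a picture, given as the dict that the camera call returned (one of the last four; its "shot" number tells which), for a name from the list of things; names that differ only in an ending like _2 or _b are one class to them, and where a whole thing is asked for, a point or a joint stands for the part that bears it (a point fixed in the world has none). Each returns a list of dicts, best first, with "conf" (0 to 1); they miss things now and then, are a little off and sometimes report something else, mostly with a low value. They report only what shows in the picture. A call takes as long as a camera call.
- r.look_for(picture, label): "pixel" ([column, row] in pixels, amid what is visible of it).
- r.outline_of(picture, label): "mask" (420x560 bool, what is visible of it) and "pixel" ([column, row] in pixels, amid what is visible of it).
- r.pinpoint(picture, label): "pixel" ([column, row] in pixels: a listed point, or the origin of a listed thing).
The state is a dict: "time": time; "joints": joint angles; "qvel": joint speeds; "joint_torque": joint torques, N m; "ee_pos": TCP position; "tool_rot": TCP orientation; "contact_force": force on the tool from outside, world axes, zero at the start; "moment": the same for the moment, N m; "opening": opening from 0.0 (shut) to 1.0 (fully open); "grasp_force": force on a finger pad.
Only numpy, scipy, OpenCV 4.12 (cv2) and the standard library are available. Lean on these libraries where they do the work, as an engineer would, in place of code of your own. Each camera call takes 0.05 s, during which the arm holds its last target. There are 200 camera calls.

## Working session

There is one attempt and no reset: what is moved stays moved. The work goes in short steps, Python scripts to look and compute and a tool call to move; the robot and the scene stay as the last step left them, time stands still between calls to the robot, and variables do not carry over. Pictures are saved under pics/ and viewed, at most 10 in all, crops included, and the job is handed in when it is done.

Besides the shell and the picture viewer there is one more tool, called after "Emit:" as name(argument=value, ...), one argument or row to a line, values as JSON. apply_moves: Moves the arm, as the interface text tells. Its arguments: {"type":"object","properties":{"series":{"type":"array"}},"required":["series"]}

```bash
mkdir -p pics; cat > h.py <<'E'
import numpy as np, cv2
from plant import r
def cam(p):
    if 'R' in p: return np.array(p['R']),np.array(p['t'])
    s=p['st'];M=np.array(p['mount']);Rt=np.array(s['tool_rot']);
    Rw=Rt@M[:3,:3];tw=Rt@M[:3,3]+np.array(s['ee_pos'])
    return Rw.T,-Rw.T@tw
def snap(n):
    s=r.state();p=r.snapshot(n)
    if n=='wrist':p['st']=s
    return p
def ray(p,px):
    R,t=cam(p);f=210/np.tan(np.radians(p['vertical_fov'])/2)
    d=R.T@np.array([(px[0]-p['cx'])/f,(px[1]-p['cy'])/f,1]);return -R.T@t,d/np.linalg.norm(d)
def atz(p,px,z):
    o,d=ray(p,px);return o+d*(z-o[2])/d[2]
def tri(rs):
    A=0;b=0
    for o,d in rs:
        P=np.eye(3)-np.outer(d,d);A=A+P;b=b+P@o
    return np.linalg.solve(A,b)
def proj(p,X):
    R,t=cam(p);f=210/np.tan(np.radians(p['vertical_fov'])/2);c=R@X+t
    return np.array([f*c[0]/c[2]+p['cx'],f*c[1]/c[2]+p['cy']])
def save(p,n):cv2.imwrite('pics/'+n+'.png',p['img'][:,:,::-1])
E
python3 - <<'E'
from h import *
np.set_printoptions(precision=4,suppress=True)
ps={n:snap(n) for n in('scene','side','wrist')}
Z={'key':.085,'red_key':.085,'key_tip':.015,'bore':.06,'bracket':0,'stand':0,'hole_a':.085,'hole_b':.085}
cv2.imwrite('pics/a.png',np.vstack([ps['scene']['img'][:,:,::-1]]));save(ps['side'],'b')
for l,z in Z.items():
  rs=[]
  for n,p in ps.items():
    for d in r.pinpoint(p,l)[:2]:
      print(l,n,round(d['conf'],2),np.array(d['pixel']),atz(p,d['pixel'],z))
    
print(r.state())
for n,p in ps.items(): print(n,-cam(p)[0].T@cam(p)[1])
E
```

```text
key scene 0.71 [272.3 161. ] [0.4504 0.2225 0.085 ]
key side 0.59 [321.9 160.9] [ 0.5704 -0.3152  0.085 ]
red_key scene 0.88 [264.  187.7] [0.4937 0.1049 0.085 ]
red_key side 0.58 [291.6 241.3] [0.4842 0.1012 0.085 ]
bore scene 0.89 [218.9 268.6] [ 0.543  -0.1912  0.06  ]
bore side 0.66 [313.  184.6] [ 0.5535 -0.2055  0.06  ]
bracket scene 0.87 [218.1 284.3] [ 0.5386 -0.1979  0.    ]
bracket side 0.96 [314.8 201.7] [ 0.5353 -0.1888  0.    ]
bracket side 0.36 [217.6 224.6] [0.7778 0.0744 0.    ]
stand scene 0.73 [266.4 196.5] [0.4691 0.1543 0.    ]
stand wrist 0.97 [ 81.8 397.1] [0.4694 0.1594 0.    ]
hole_a scene 0.81 [263.5 184.7] [0.4855 0.1153 0.085 ]
hole_a scene 0.58 [273.8 163.9] [0.4617 0.2127 0.085 ]
hole_a side 0.61 [290.2 242.8] [0.4851 0.109  0.085 ]
hole_a side 0.53 [284.6 270. ] [0.4496 0.2154 0.085 ]
hole_b scene 0.81 [263.5 184.7] [0.4855 0.1153 0.085 ]
hole_b scene 0.58 [273.8 163.9] [0.4617 0.2127 0.085 ]
hole_b side 0.61 [290.2 242.8] [0.4851 0.109  0.085 ]
hole_b side 0.53 [284.6 270. ] [0.4496 0.2154 0.085 ]
{'time': 1.35, 'joints': array([ 1.1174,  0.1238,  1.6503, -0.    ,  1.3675, -0.0826]), 'qvel': array([ 0.    , -0.0003, -0.0008, -0.0001,  0.0007,  0.0008]), 'joint_torque': array([  0.0002, -42.3586, -36.5747,  -0.0001,   0.0006,  -0.    ]), 'ee_pos': array([0.2356, 0.6058, 0.1915]), 'tool_rot': array([[-0.932 ,  0.3623,  0.    ],
       [ 0.3623,  0.932 , -0.    ],
       [-0.    , -0.    , -1.    ]]), 'contact_force': array([-0.5259,  0.1227,  0.8298]), 'moment': array([-0.0814,  0.0429, -0.0087]), 'grasp_force': 0.0, 'opening': 0.9989998013383241}
scene [ 1.0882 -0.8014  1.0426]
side [-0.0195  1.1631  1.2911]
wrist [0.1602 0.6355 0.3717]
```

View pics/a.png

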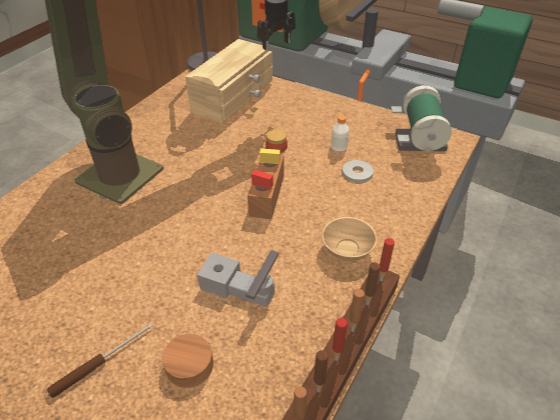

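View pics/b.png

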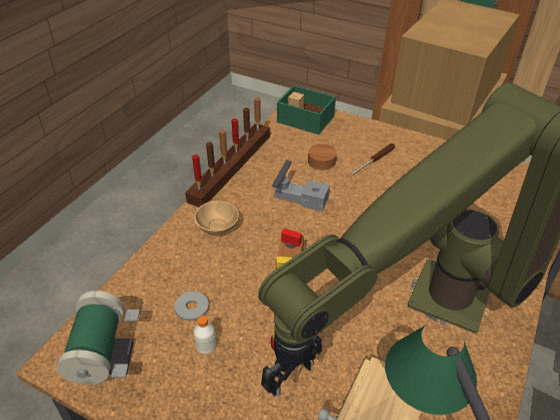

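The scene view shows the yellow key at about (270,157) on the far end of the stand, next to the tin. The red key is at (262,178) and the bracket bore at (219,268). In the side view the arm partly hides the yellow key. Next I move over the key for a wrist look.

Emit:
apply_moves(
  series=[
    {"gripper": 1, "x": -0.03, "y": -0.02, "z": -0.03, "rz": -0.1},
    {"gripper": 1, "x": -0.065, "y": -0.05, "z": -0.06, "rz": -0.2},
    {"gripper": 1, "x": -0.1, "y": -0.08, "z": -0.09, "rz": -0.3},
    {"gripper": 1, "x": -0.135, "y": -0.11, "z": -0.12, "rz": -0.4},
    {"gripper": 1, "x": -0.17, "y": -0.14, "z": -0.14, "rz": -0.5},
    {"gripper": 1, "x": -0.205, "y": -0.17, "z": -0.14, "rz": -0.6},
    {"gripper": 1, "x": -0.24, "y": -0.2, "z": -0.14, "rz": -0.65},
    {"gripper": 1, "x": -0.28, "y": -0.23, "z": -0.14, "rz": -0.65},
    {"gripper": 1, "x": -0.315, "y": -0.255, "z": -0.14, "rz": -0.65},
    {"gripper": 1, "x": -0.35, "y": -0.283, "z": -0.14, "rz": -0.65},
    {"gripper": 1, "x": -0.35, "y": -0.283, "z": -0.14, "rz": -0.65},
    {"gripper": 1, "x": -0.35, "y": -0.283, "z": -0.14, "rz": -0.65},
  ],
)

```text
schema error: expected keys gripper, x, y, z, rx, ry, rz
```

```bash
cat > m.py <<'E'
from h import *
import sys
np.set_printoptions(precision=4,suppress=True)
s=r.state();print(s['time'],s['joints'],s['ee_pos'],s['tool_rot'][:,1])
p=snap('wrist');save(p,sys.argv[1])
print('mount',np.array(p['mount']))
for l,z in {'key':.085,'red_key':.085,'stand':0,'hole_a':.085,'bore':.06,'bracket':0}.items():
    for d in r.pinpoint(p,l)[:2]:
      print(l,round(d['conf'],2),np.array(d['pixel']),atz(p,d['pixel'],z))
for l in('key','red_key'):
    for d in r.outline_of(p,l)[:1]:
        print(l,d['conf'],d['pixel'],d['mask'].sum())
# handle tops by colour
hsv=cv2.cvtColor(p['img'],cv2.COLOR_RGB2HSV)
for n,lo,hi in(('yel',(22,150,120),(33,255,255)),('red',(0,190,100),(5,255,255))):
    m=cv2.inRange(hsv,lo,hi);m=cv2.morphologyEx(m,cv2.MORPH_OPEN,np.ones((3,3)))
    c=max(cv2.findContours(m,cv2.RETR_EXTERNAL,cv2.CHAIN_APPROX_NONE)[0],key=cv2.contourArea)[:,0]
    w=np.array([atz(p,q,.131)[:2] for q in c]);
    rc=cv2.minAreaRect((w*1000).astype(np.float32));print(n,rc,cv2.boundingRect(c))
E
python3 m.py w1
```

```text
1.35 [ 1.1174  0.1238  1.6503 -0.      1.3675 -0.0826] [0.2356 0.6058 0.1915] [ 0.3623  0.932  -0.    ]
mount [[-0.0003 -0.9487 -0.3161  0.081 ]
 [ 1.     -0.0003  0.      0.0006]
 [-0.0002 -0.3161  0.9487 -0.1813]
 [ 0.      0.      0.      1.    ]]Traceback (most recent call last):
  File "m.py", line 17, in <module>
    c=max(cv2.findContours(m,cv2.RETR_EXTERNAL,cv2.CHAIN_APPROX_NONE)[0],key=cv2.contourArea)[:,0]
      ~~~^^^^^^^^^^^^^^^^^^^^^^^^^^^^^^^^^^^^^^^^^^^^^^^^^^^^^^^^^^^^^^^^^^^^^^^^^^^^^^^^^^^^
ValueError: max() iterable argument is empty
```

View pics/w1.png

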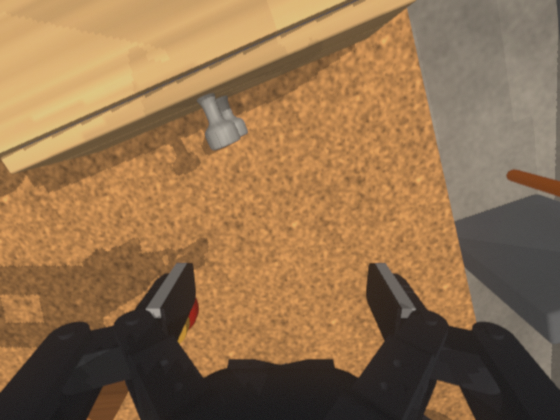

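The move was refused because every row needs all the keys, so this picture is from the start pose and the tip of the yellow key sits behind the left finger. I'm sending the move again.

Emit:
apply_moves(
  series=[
    {"gripper": 1, "x": -0.03, "y": -0.02, "z": -0.03, "rx": 0, "ry": 0, "rz": -0.1},
    {"gripper": 1, "x": -0.065, "y": -0.05, "z": -0.06, "rx": 0, "ry": 0, "rz": -0.2},
    {"gripper": 1, "x": -0.1, "y": -0.08, "z": -0.09, "rx": 0, "ry": 0, "rz": -0.3},
    {"gripper": 1, "x": -0.135, "y": -0.11, "z": -0.12, "rx": 0, "ry": 0, "rz": -0.4},
    {"gripper": 1, "x": -0.17, "y": -0.14, "z": -0.14, "rx": 0, "ry": 0, "rz": -0.5},
    {"gripper": 1, "x": -0.205, "y": -0.17, "z": -0.14, "rx": 0, "ry": 0, "rz": -0.6},
    {"gripper": 1, "x": -0.24, "y": -0.2, "z": -0.14, "rx": 0, "ry": 0, "rz": -0.65},
    {"gripper": 1, "x": -0.28, "y": -0.23, "z": -0.14, "rx": 0, "ry": 0, "rz": -0.65},
    {"gripper": 1, "x": -0.315, "y": -0.255, "z": -0.14, "rx": 0, "ry": 0, "rz": -0.65},
    {"gripper": 1, "x": -0.35, "y": -0.283, "z": -0.14, "rx": 0, "ry": 0, "rz": -0.65},
    {"gripper": 1, "x": -0.35, "y": -0.283, "z": -0.14, "rx": 0, "ry": 0, "rz": -0.65},
    {"gripper": 1, "x": -0.35, "y": -0.283, "z": -0.14, "rx": 0, "ry": 0, "rz": -0.65},
    {"gripper": 1, "x": -0.35, "y": -0.283, "z": -0.14, "rx": 0, "ry": 0, "rz": -0.65},
  ],
)

```text
time: 3.1
ee_pos: [0.4588, 0.216, 0.3316]
tool_rot: [[-0.961, -0.276, -0.0], [-0.276, 0.961, 0.0], [-0.0, 0.0, -1.0]]
contact_force: [0.6, -0.4, 0.5]
opening: 0.998
grasp_force: 0.0
```

```bash
python3 m.py w2
```

```text
3.1 [ 0.3338 -0.2459  1.7722  0.0004  1.6152 -1.5171] [0.4588 0.216  0.3316] [-0.2764  0.961   0.0004]
mount [[-0.0003 -0.9487 -0.3162  0.0807]
 [ 1.     -0.0003  0.      0.0003]
 [-0.0001 -0.3162  0.9487 -0.1813]
 [ 0.      0.      0.      1.    ]]
key 0.59 [276.5 159.8] [0.4539 0.2091 0.085 ]
key 0.26 [204.  161.1] [0.4844 0.1096 0.085 ]
red_key 0.89 [199.9 163.4] [0.4893 0.1046 0.085 ]
stand 0.82 [245.8 148.5] [0.4642 0.1567 0.    ]
hole_a 0.96 [200.6 161.3] [0.486  0.1049 0.085 ]
hole_a 0.72 [279.5 157.4] [0.4494 0.2123 0.085 ]
bore 0.98 [  0.  140.2] [ 0.5434 -0.1928  0.06  ]
bracket 0.8 [ 34.3 131.6] [ 0.5344 -0.189   0.    ]
bracket 0.2 [201.3 163.3] [0.5099 0.0891 0.    ]
key 0.79 [276.9, 158.0] 1033
red_key 0.95 [194.2, 165.7] 1136
yel ((445.9232482910156, 209.92529296875), (61.619686126708984, 21.590587615966797), 23.499828338623047) (268, 136, 22, 49)
red ((481.6823425292969, 110.71009063720703), (62.55531692504883, 27.74578094482422), 5.682448863983154) (185, 142, 25, 48)
```

View pics/w2.png

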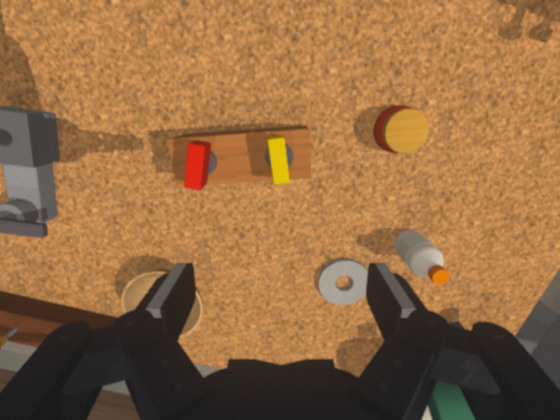

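The wrist view shows the yellow handle at (279,160) with its long axis about 23.5° from world x. The red key is at (198,165), and the bracket bore is at the left edge near (5,138). I go down halfway and measure the key again.

Emit:
apply_moves(
  series=[
    {"gripper": 1, "x": 0.005, "y": -0.001, "z": 0.045, "rx": 0, "ry": 0, "rz": -0.06},
    {"gripper": 1, "x": 0.01, "y": -0.002, "z": 0.085, "rx": 0, "ry": 0, "rz": -0.13},
    {"gripper": 1, "x": 0.013, "y": -0.0025, "z": 0.12, "rx": 0, "ry": 0, "rz": -0.13},
    {"gripper": 1, "x": 0.013, "y": -0.0025, "z": 0.12, "rx": 0, "ry": 0, "rz": -0.13},
    {"gripper": 1, "x": 0.013, "y": -0.0025, "z": 0.12, "rx": 0, "ry": 0, "rz": -0.13},
  ],
)

```text
time: 4.05
ee_pos: [0.4475, 0.2093, 0.212]
tool_rot: [[-0.917, -0.398, -0.0], [-0.398, 0.917, -0.0], [0.0, 0.0, -1.0]]
contact_force: [0.6, 0.3, 0.8]
opening: 1.004
grasp_force: 0.0
```

```bash
python3 m.py w3
```

```text
4.05 [ 0.3288 -0.2418  1.9653  0.      1.4184 -1.6512] [0.4475 0.2093 0.212 ] [-0.3978  0.9175  0.    ]
mount [[-0.0003 -0.9487 -0.3162  0.0807]
 [ 1.     -0.0003 -0.      0.0003]
 [-0.0001 -0.3162  0.9487 -0.1813]
 [ 0.      0.      0.      1.    ]]
key 0.67 [280.9 186.8] [0.4485 0.2105 0.085 ]
red_key 0.93 [174.  181.9] [0.4885 0.1046 0.085 ]
stand 0.66 [240.5 167.1] [0.4657 0.1596 0.    ]
key 0.96 [279.8, 191.9] 1939
red_key 0.73 [168.1, 188.5] 2510
yel ((443.9385986328125, 209.12266540527344), (63.731910705566406, 21.129703521728516), 22.789806365966797) (270, 160, 24, 68)
red ((479.3093566894531, 111.23744201660156), (66.64244079589844, 29.075864791870117), 5.585390090942383) (146, 153, 44, 69)
```

View pics/w3.png

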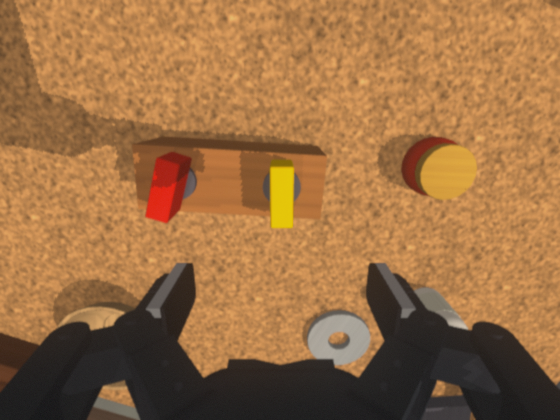

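The handle at (282,193) is centred and lined up between the fingers. I go down, grip it and lift.

Emit:
apply_moves(
  series=[
    {"gripper": 1, "x": 0, "y": 0.001, "z": 0.035, "rx": 0, "ry": 0, "rz": 0},
    {"gripper": 1, "x": 0, "y": 0.001, "z": 0.07, "rx": 0, "ry": 0, "rz": 0},
    {"gripper": 1, "x": 0, "y": 0.001, "z": 0.1, "rx": 0, "ry": 0, "rz": 0},
    {"gripper": 1, "x": 0, "y": 0.001, "z": 0.115, "rx": 0, "ry": 0, "rz": 0},
    {"gripper": 1, "x": 0, "y": 0.001, "z": 0.115, "rx": 0, "ry": 0, "rz": 0},
    {"gripper": 0, "x": 0, "y": 0.001, "z": 0.115, "rx": 0, "ry": 0, "rz": 0},
    {"gripper": 0, "x": 0, "y": 0.001, "z": 0.115, "rx": 0, "ry": 0, "rz": 0},
    {"gripper": 0, "x": 0, "y": 0.001, "z": 0.115, "rx": 0, "ry": 0, "rz": 0},
    {"gripper": 0, "x": 0, "y": 0.001, "z": 0.115, "rx": 0, "ry": 0, "rz": 0},
    {"gripper": 0, "x": 0, "y": 0.001, "z": 0.115, "rx": 0, "ry": 0, "rz": 0},
    {"gripper": 0, "x": 0, "y": 0.001, "z": 0.115, "rx": 0, "ry": 0, "rz": 0},
    {"gripper": 0, "x": 0, "y": 0.001, "z": 0.115, "rx": 0, "ry": 0, "rz": 0},
    {"gripper": 0, "x": 0, "y": 0.001, "z": 0.115, "rx": 0, "ry": 0, "rz": 0},
  ],
)

```text
time: 5.8
ee_pos: [0.447, 0.2101, 0.0965]
tool_rot: [[-0.917, -0.398, -0.0], [-0.398, 0.917, -0.0], [0.0, -0.0, -1.0]]
contact_force: [-0.1, -0.2, -0.4]
opening: 0.001
grasp_force: 0.0
```

The fingers shut on nothing, so I check the picture.

```bash
python3 - <<'E'
from h import *
a=snap('wrist');b=snap('scene')
c=cv2.resize(b['img'][100:240,190:370],None,fx=2.2,fy=2.2)
i=np.zeros((420,800,3),np.uint8);i[:,:400]=a['img'][:,80:480];i[:308,402:798]=c
cv2.imwrite('pics/c.png',i[:,:,::-1])
s=r.state();print(s['opening'],s['grasp_force'],s['ee_pos'])
E
```

```text
-0.0005133293731196957 0.0 [0.44697839 0.2101091  0.09646067]
```

View pics/c.png

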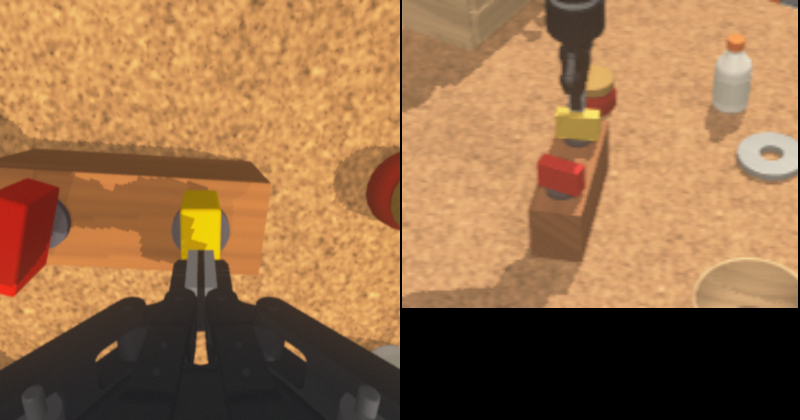

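The wrist crop shows the shut fingertips at (200,255), at the far end of the handle. In the scene crop they end at the handle's top edge. I check where the TCP should project.

```bash
python3 - <<'E'
from h import *
np.set_printoptions(precision=2,suppress=True)
P={n:snap(n) for n in('wrist','scene','side')}
s=r.state();T=s['ee_pos'];R=s['tool_rot']
k=np.array([.4475,.2102,.085]);x=np.array([.918,.398,0]);y=np.array([-.398,.918,0])
for n,p in P.items():
    print(n,'fov',p['vertical_fov'],p['cx'],p['cy'],'TCP',proj(p,T),'TCP+4cm back',proj(p,T+[0,0,.04]))
    for z in(.091,.131):print([proj(p,k*[1,1,0]+a*.03*x+b*.011*y+[0,0,z]) for a in(-1,1) for b in(-1,1)])
    for d in r.outline_of(p,'key')[:1]:
        ys,xs=np.where(d['mask']);print('mask',xs.min(),xs.max(),ys.min(),ys.max(),d['conf'])
i=np.zeros((560,800,3),np.uint8)
a=cv2.resize(P['scene']['img'][120:200,230:310],(400,400),interpolation=cv2.INTER_CUBIC)
b=cv2.resize(P['side']['img'][220:320,240:340],(400,400),interpolation=cv2.INTER_CUBIC)
cv2.imwrite('pics/d.png',np.hstack([a,b])[:,:,::-1])
E
```

```text
wrist fov 70.06972592893162 280.49015125066126 205.20082548230195 TCP [280.12 234.32] TCP+4cm back [280.03 264.97]
[array([262.86, 188.9 ]), array([296.95, 188.89]), array([264.45, 270.69]), array([295.5 , 270.68])]
[array([258.56, 209.28]), array([300.98, 209.27]), array([260.97, 306.66]), array([298.77, 306.65])]
mask 47 350 148 275 0.74
scene fov 45.609072795211794 271.0353792118898 213.535981100691 TCP [269.17 159.88] TCP+4cm back [268.92 149.29]
[array([259.07, 162.85]), array([260.18, 158.38]), array([278.68, 164.32]), array([279.59, 159.81])]
[array([258.62, 152.32]), array([259.76, 147.87]), array([278.6 , 153.77]), array([279.54, 149.29])]
mask 260 280 149 166 0.65
side fov 42.1782372100647 278.2848966249883 209.12868971656326 TCP [286.3 266.5] TCP+4cm back [286.53 257.19]
[array([296.54, 265.51]), array([296.16, 271.18]), array([276.17, 264.27]), array([275.57, 269.91])]
[array([296.95, 256.25]), array([296.56, 261.92]), array([276.22, 255.  ]), array([275.62, 260.65])]
mask 277 297 257 275 0.64
```

View pics/d.png

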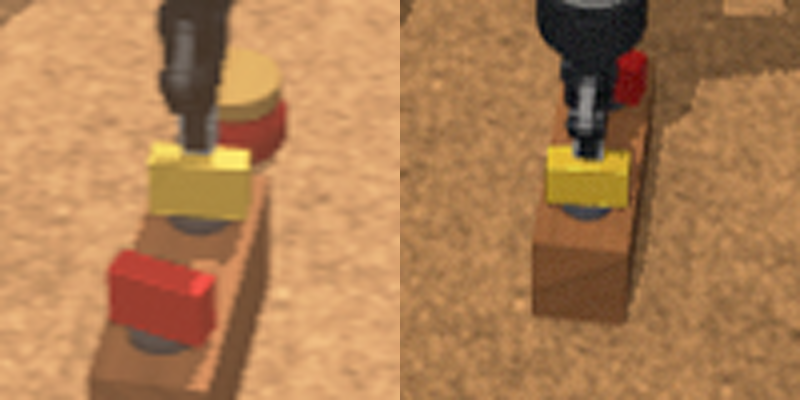

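Both views put the fingers over the centre of the handle, but their visible tips seem well behind the stated TCP. I open them and measure the tip height by differencing pictures.

```bash
python3 - <<'E'
from h import *
for n in('scene','side','wrist'):
    np.save(f'/tmp/{n}0.npy',snap(n)['img'])
E
```

Emit:
apply_moves(
  series=[
    {"gripper": 1, "x": 0, "y": 0, "z": 0, "rx": 0, "ry": 0, "rz": 0},
    {"gripper": 1, "x": 0, "y": 0, "z": 0, "rx": 0, "ry": 0, "rz": 0},
    {"gripper": 1, "x": 0, "y": 0, "z": 0, "rx": 0, "ry": 0, "rz": 0},
    {"gripper": 1, "x": 0, "y": 0, "z": 0, "rx": 0, "ry": 0, "rz": 0},
    {"gripper": 1, "x": 0, "y": 0, "z": 0, "rx": 0, "ry": 0, "rz": 0},
    {"gripper": 1, "x": 0, "y": 0, "z": 0, "rx": 0, "ry": 0, "rz": 0},
  ],
)

```text
time: 6.95
ee_pos: [0.447, 0.2101, 0.0966]
tool_rot: [[-0.917, -0.398, 0.0], [-0.398, 0.917, 0.0], [-0.0, -0.0, -1.0]]
contact_force: [0.5, 0.4, 0.4]
opening: 0.994
grasp_force: 0.0
```

```bash
python3 - <<'E'
from h import *
np.set_printoptions(precision=1,suppress=True)
s=r.state();T=s['ee_pos'];Y=s['tool_rot'][:,1];print(s['opening'],T)
tiles=[]
for n in('scene','side'):
    p=snap(n);q=np.load(f'/tmp/{n}0.npy')
    y0,x0=(115,225) if n=='scene' else (215,235)
    print(n)
    for sg in(-1,1):
        print(sg,[proj(p,T+sg*Y*.05+[0,0,b]) for b in(0,.013,.03,.045,.06)])
    tiles.append(cv2.resize(p['img'][y0:y0+90,x0:x0+90],(390,390),interpolation=cv2.INTER_CUBIC))
cv2.imwrite('pics/e.png',np.hstack(tiles)[:,:,::-1])
E
```

```text
0.9944034035858015 [0.4 0.2 0.1]
scene
-1 [array([266.8, 170.3]), array([266.7, 166.9]), array([266.6, 162.3]), array([266.5, 158.3]), array([266.4, 154.2])]
1 [array([271.4, 149.9]), array([271.4, 146.5]), array([271.3, 142. ]), array([271.2, 138. ]), array([271.1, 134. ])]
side
-1 [array([287.4, 253.9]), array([287.4, 250.9]), array([287.5, 247. ]), array([287.6, 243.4]), array([287.7, 239.8])]
1 [array([285.2, 279.6]), array([285.2, 276.6]), array([285.3, 272.7]), array([285.4, 269.1]), array([285.5, 265.6])]
```

View pics/e.png

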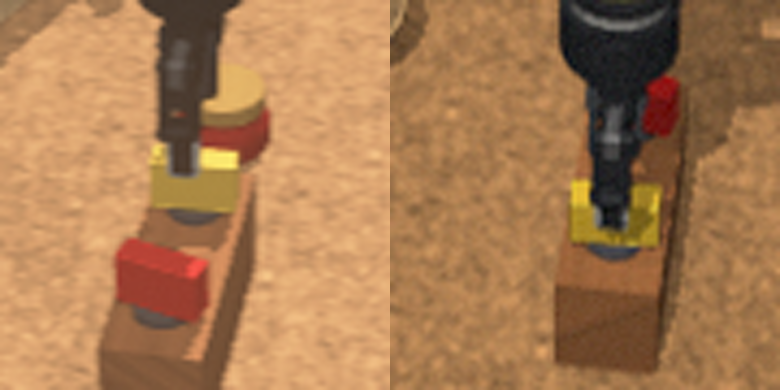

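The open fingertips show at scene row 156 and side row 268. That puts them about 52 mm behind the stated TCP, when 13 mm is expected, so the fingers are about 39 mm shorter than stated. I go 39 mm lower in steps and close.

Emit:
apply_moves(
  series=[
    {"gripper": 1, "x": 0, "y": 0, "z": 0.01, "rx": 0, "ry": 0, "rz": 0},
    {"gripper": 1, "x": 0, "y": 0, "z": 0.02, "rx": 0, "ry": 0, "rz": 0},
    {"gripper": 1, "x": 0, "y": 0, "z": 0.027, "rx": 0, "ry": 0, "rz": 0},
    {"gripper": 1, "x": 0, "y": 0, "z": 0.03, "rx": 0, "ry": 0, "rz": 0},
    {"gripper": 1, "x": 0, "y": 0, "z": 0.03, "rx": 0, "ry": 0, "rz": 0},
  ],
)

```text
time: 7.55
ee_pos: [0.4463, 0.2099, 0.0654]
tool_rot: [[-0.917, -0.398, -0.002], [-0.398, 0.917, -0.001], [0.002, 0.0, -1.0]]
contact_force: [-0.2, 0.4, 0.5]
opening: 0.999
grasp_force: 0.0
```

Emit:
apply_moves(
  series=[
    {"gripper": 1, "x": 0, "y": 0, "z": 0.004, "rx": 0, "ry": 0, "rz": 0},
    {"gripper": 1, "x": 0, "y": 0, "z": 0.008, "rx": 0, "ry": 0, "rz": 0},
    {"gripper": 1, "x": 0, "y": 0, "z": 0.008, "rx": 0, "ry": 0, "rz": 0},
    {"gripper": 0, "x": 0, "y": 0, "z": 0.008, "rx": 0, "ry": 0, "rz": 0},
    {"gripper": 0, "x": 0, "y": 0, "z": 0.008, "rx": 0, "ry": 0, "rz": 0},
    {"gripper": 0, "x": 0, "y": 0, "z": 0.008, "rx": 0, "ry": 0, "rz": 0},
    {"gripper": 0, "x": 0, "y": 0, "z": 0.008, "rx": 0, "ry": 0, "rz": 0},
    {"gripper": 0, "x": 0, "y": 0, "z": 0.008, "rx": 0, "ry": 0, "rz": 0},
    {"gripper": 0, "x": 0, "y": 0, "z": 0.008, "rx": 0, "ry": 0, "rz": 0},
  ],
)

```text
time: 8.45
ee_pos: [0.4473, 0.2102, 0.0588]
tool_rot: [[-0.917, -0.398, 0.001], [-0.398, 0.917, 0.0], [-0.001, -0.0, -1.0]]
contact_force: [-0.1, -0.9, 1.1]
opening: 0.249
grasp_force: 59.3
```

The key is gripped (opening 0.25, 59 N). I lift it and carry it to a viewing place beside the bore.

Emit:
apply_moves(
  series=[
    {"gripper": 0, "x": 0, "y": 0, "z": -0.025, "rx": 0, "ry": 0, "rz": 0},
    {"gripper": 0, "x": 0, "y": 0, "z": -0.06, "rx": 0, "ry": 0, "rz": 0},
    {"gripper": 0, "x": 0, "y": 0, "z": -0.1, "rx": 0, "ry": 0, "rz": 0},
    {"gripper": 0, "x": 0, "y": 0, "z": -0.14, "rx": 0, "ry": 0, "rz": 0},
    {"gripper": 0, "x": 0.001, "y": -0.015, "z": -0.165, "rx": 0, "ry": 0, "rz": 0},
    {"gripper": 0, "x": 0.003, "y": -0.045, "z": -0.165, "rx": 0, "ry": 0, "rz": 0},
    {"gripper": 0, "x": 0.005, "y": -0.085, "z": -0.165, "rx": 0, "ry": 0, "rz": 0},
    {"gripper": 0, "x": 0.007, "y": -0.125, "z": -0.165, "rx": 0, "ry": 0, "rz": 0},
    {"gripper": 0, "x": 0.009, "y": -0.165, "z": -0.165, "rx": 0, "ry": 0, "rz": 0},
    {"gripper": 0, "x": 0.011, "y": -0.205, "z": -0.165, "rx": 0, "ry": 0, "rz": 0},
    {"gripper": 0, "x": 0.013, "y": -0.245, "z": -0.16, "rx": 0, "ry": 0, "rz": 0},
    {"gripper": 0, "x": 0.015, "y": -0.285, "z": -0.15, "rx": 0, "ry": 0, "rz": 0},
    {"gripper": 0, "x": 0.018, "y": -0.325, "z": -0.14, "rx": 0, "ry": 0, "rz": 0},
    {"gripper": 0, "x": 0.02, "y": -0.36, "z": -0.13, "rx": 0, "ry": 0, "rz": 0},
    {"gripper": 0, "x": 0.022, "y": -0.39, "z": -0.12, "rx": 0, "ry": 0, "rz": 0},
    {"gripper": 0, "x": 0.022, "y": -0.407, "z": -0.11, "rx": 0, "ry": 0, "rz": 0},
    {"gripper": 0, "x": 0.022, "y": -0.407, "z": -0.11, "rx": 0, "ry": 0, "rz": 0},
    {"gripper": 0, "x": 0.022, "y": -0.407, "z": -0.11, "rx": 0, "ry": 0, "rz": 0},
    {"gripper": 0, "x": 0.022, "y": -0.407, "z": -0.11, "rx": 0, "ry": 0, "rz": 0},
  ],
)

```text
time: 10.35
ee_pos: [0.5886, -0.1711, 0.1687]
tool_rot: [[-0.917, -0.399, -0.0], [-0.399, 0.917, 0.0], [-0.0, 0.0, -1.0]]
contact_force: [0.6, 0.0, -2.6]
opening: 0.249
grasp_force: 59.4
```

```bash
cat > v.py <<'E'
from h import *
import sys
np.set_printoptions(precision=4,suppress=True)
s=r.state();print(s['time'],s['joints'],s['ee_pos'],s['contact_force'],s['opening'])
R=s['tool_rot'];T=s['ee_pos'];tip=T-[0,0,.0438];print('expected tip',tip)
for n in('wrist','scene','side'):
    p=snap(n)
    if len(sys.argv)>1 and n=='wrist': save(p,sys.argv[1])
    for l,z in {'key_tip':tip[2],'key':tip[2]+.07,'bore':.06,'bracket':0}.items():
        for d in r.pinpoint(p,l)[:1]:
            w=atz(p,d['pixel'],z);print(n,l,round(d['conf'],2),np.array(d['pixel']),w,'rel tool',(R.T@(w-T)))
    if n=='wrist':
        print('tip px exp',proj(p,tip))
        b=p['img'];g=cv2.cvtColor(b,cv2.COLOR_RGB2GRAY)
        q=[d for d in r.pinpoint(p,'bore')[:1]]
        if q:
            c=np.array(q[0]['pixel']).astype(int);y0,x0=max(c[1]-30,0),max(c[0]-30,0);w=g[y0:c[1]+30,x0:c[0]+30]
            _,m=cv2.threshold(w,0,255,cv2.THRESH_BINARY_INV+cv2.THRESH_OTSU)
            for k in cv2.findContours(m,cv2.RETR_LIST,cv2.CHAIN_APPROX_NONE)[0]:
                if len(k)>20:
                    W=np.array([atz(p,k_[0]+[x0,y0],.06)[:2] for k_ in k])
                    e=cv2.fitEllipse((W*1000).astype(np.float32));print('ell',e)
E
python3 v.py w4
```

```text
10.35 [-0.3707  0.0586  1.7589  0.0003  1.3243 -2.3515] [ 0.5886 -0.1711  0.1687] [ 0.6432  0.0199 -2.5919] 0.24925415019950256
expected tip [ 0.5886 -0.1711  0.1249]
wrist key_tip 0.64 [279. 215.] [ 0.5914 -0.1709  0.1249] rel tool [-0.0026 -0.0009  0.0438]
wrist key 0.89 [278.  253.3] [ 0.5893 -0.1721  0.1949] rel tool [-0.0003 -0.0012 -0.0262]
wrist bore 0.94 [282.  133.6] [ 0.5372 -0.1916  0.06  ] rel tool [0.0553 0.0017 0.1087]
wrist bracket 0.49 [280.8 212.1] [ 0.6297 -0.1525  0.    ] rel tool [-0.045   0.0006  0.1687]
tip px exp [280.1588 211.8813]
ell ((538.1370239257812, -189.84930419921875), (24.585161209106445, 24.93910789489746), 179.61802673339844)
scene key_tip 0.65 [239.1 253.5] [ 0.5938 -0.168   0.1249] rel tool [-0.006   0.0008  0.0438]
scene key 0.91 [234.9 230.9] [ 0.5838 -0.1632  0.1949] rel tool [ 0.0012  0.0092 -0.0262]
scene bore 0.72 [219.7 266.8] [ 0.5413 -0.1853  0.06  ] rel tool [0.0491 0.0058 0.1087]
scene bracket 0.92 [219.5 280. ] [ 0.5335 -0.1845  0.    ] rel tool [0.0559 0.0096 0.1687]
side key_tip 0.75 [299.4 175.9] [ 0.5837 -0.1534  0.1249] rel tool [-0.0026  0.0182  0.0438]
side key 0.78 [303.4 160.4] [ 0.5718 -0.1539  0.1949] rel tool [ 0.0086  0.0225 -0.0262]
side bore 0.91 [316.  190.2] [ 0.5313 -0.1828  0.06  ] rel tool [0.0572 0.0121 0.1087]
side bracket 0.93 [313.3 204.4] [ 0.5339 -0.1731  0.    ] rel tool [0.051  0.0199 0.1687]
```

View pics/w4.png

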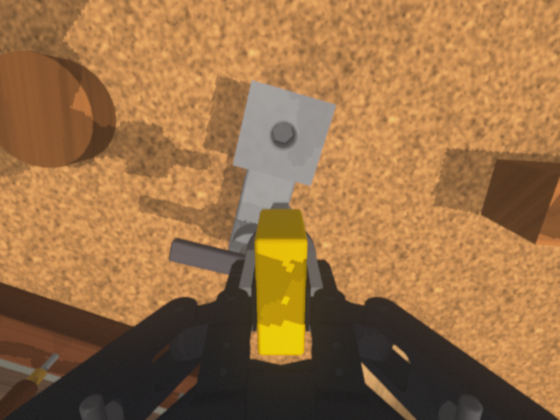

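The wrist view shows the bore at (283,134) and the held yellow handle, with its top face from about row 238 to 353. I measure the handle's offset in the tool frame from these edges.

```bash
python3 - <<'E'
import cv2,numpy as np
from scipy.optimize import brentq
i=cv2.imread('pics/w4.png');h=cv2.cvtColor(i,cv2.COLOR_BGR2HSV)
print([tuple(i[r,282]) for r in range(205,245,2)])
m=cv2.inRange(h,(20,150,60),(35,255,255))
for c in(272,280,290):
    rr=np.where(m[:,c])[0];print(c,rr.min(),rr.max())
    v=h[225:250,c,2].astype(int);print(225+np.argmax(np.diff(v)),v)
for r in(250,300,340):
    cc=np.where(m[r])[0];print(r,cc.min(),cc.max())
f=210/np.tan(np.radians(70.0697)/2)
M=np.array([[-.0003,-.9487,-.3162,.0807],[1,-.0003,0,.0003],[-.0001,-.3162,.9487,-.1813],[0,0,0,1]])
def px(x,y,z):
    c=np.linalg.inv(M)@[x,y,z,1];return 280.49+f*c[0]/c[2],205.2+f*c[1]/c[2]
for e in(-.002,0,.002):print(e,[px(e+a,0,z) for a,z in((.03,-.0722),(-.03,-.0722),(.03,-.0322))],px(0,.011,-.0722),px(0,-.011,-.0722))
E
```

```text
[(np.uint8(88), np.uint8(94), np.uint8(99)), (np.uint8(85), np.uint8(95), np.uint8(102)), (np.uint8(49), np.uint8(103), np.uint8(125)), (np.uint8(24), np.uint8(106), np.uint8(134)), (np.uint8(26), np.uint8(108), np.uint8(135)), (np.uint8(24), np.uint8(108), np.uint8(135)), (np.uint8(26), np.uint8(108), np.uint8(135)), (np.uint8(18), np.uint8(106), np.uint8(133)), (np.uint8(20), np.uint8(107), np.uint8(133)), (np.uint8(23), np.uint8(108), np.uint8(136)), (np.uint8(21), np.uint8(108), np.uint8(136)), (np.uint8(24), np.uint8(108), np.uint8(136)), (np.uint8(12), np.uint8(106), np.uint8(134)), (np.uint8(18), np.uint8(109), np.uint8(137)), (np.uint8(12), np.uint8(107), np.uint8(135)), (np.uint8(14), np.uint8(108), np.uint8(135)), (np.uint8(11), np.uint8(114), np.uint8(143)), (np.uint8(10), np.uint8(146), np.uint8(186)), (np.uint8(10), np.uint8(174), np.uint8(217)), (np.uint8(10), np.uint8(186), np.uint8(227))]
272 209 354
238 [136 135 135 135 135 134 135 135 135 135 134 136 142 160 185 207 217 222
 227 229 230 230 230 230 230]
280 209 354
238 [135 134 136 136 136 135 136 135 136 135 136 13
[... 496 characters left out ...]
8579702869416), np.float64(302.857443118792))
0 [(np.float64(279.74849024048814), np.float64(239.28256960091946)), (np.float64(279.88698741240523), np.float64(357.709070903859)), (np.float64(279.91995246680494), np.float64(207.01400870314222))] (np.float64(305.3598633351085), np.float64(302.84129202850954)) (np.float64(254.28579702869416), np.float64(302.857443118792))
0.002 [(np.float64(279.7431124946188), np.float64(234.68415347887884)), (np.float64(279.8829849226022), np.float64(354.2866121105444)), (np.float64(279.91656711617316), np.float64(203.39802132845816))] (np.float64(305.3598633351085), np.float64(302.84129202850954)) (np.float64(254.28579702869416), np.float64(302.857443118792))
```

The key sits within about 1 mm of nominal in the tool. I move over the bore and lower it to just above the mouth.

Emit:
apply_moves(
  series=[
    {"gripper": 0, "x": 0.02, "y": 0.001, "z": 0, "rx": 0, "ry": 0, "rz": 0},
    {"gripper": 0, "x": 0.045, "y": 0.002, "z": 0, "rx": 0, "ry": 0, "rz": 0},
    {"gripper": 0, "x": 0.0537, "y": 0.0028, "z": 0.02, "rx": 0, "ry": 0, "rz": 0},
    {"gripper": 0, "x": 0.0537, "y": 0.0028, "z": 0.045, "rx": 0, "ry": 0, "rz": 0},
    {"gripper": 0, "x": 0.0537, "y": 0.0028, "z": 0.06, "rx": 0, "ry": 0, "rz": 0},
    {"gripper": 0, "x": 0.0537, "y": 0.0028, "z": 0.06, "rx": 0, "ry": 0, "rz": 0},
    {"gripper": 0, "x": 0.0537, "y": 0.0028, "z": 0.06, "rx": 0, "ry": 0, "rz": 0},
  ],
)

```text
time: 11.85
ee_pos: [0.5387, -0.1908, 0.1088]
tool_rot: [[-0.917, -0.398, 0.0], [-0.398, 0.917, -0.0], [-0.0, -0.0, -1.0]]
contact_force: [0.5, -0.4, -2.1]
opening: 0.25
grasp_force: 59.4
```

Emit:
apply_moves(
  series=[
    {"gripper": 0, "x": 0, "y": 0, "z": 0.003, "rx": 0, "ry": 0, "rz": 0},
    {"gripper": 0, "x": 0, "y": 0, "z": 0.006, "rx": 0, "ry": 0, "rz": 0},
    {"gripper": 0, "x": 0, "y": 0, "z": 0.008, "rx": 0, "ry": 0, "rz": 0},
    {"gripper": 0, "x": 0, "y": 0, "z": 0.008, "rx": 0, "ry": 0, "rz": 0},
  ],
)

```text
time: 12.25
ee_pos: [0.5383, -0.1907, 0.1004]
tool_rot: [[-0.917, -0.398, -0.0], [-0.398, 0.917, 0.0], [0.0, 0.0, -1.0]]
contact_force: [-0.1, -1.0, -2.9]
opening: 0.25
grasp_force: 59.4
```

```bash
python3 -c "
from h import *
s=r.state();[print(k,np.round(s[k],4)) for k in('time','ee_pos','contact_force','moment','joints')]"
```

```text
time 12.25
ee_pos [ 0.5383 -0.1907  0.1004]
contact_force [-0.0641 -1.0418 -2.8988]
moment [ 0.0056 -0.0572  0.0092]
joints [-0.4345  0.0259  1.9123 -0.      1.2037 -2.4145]
```

Emit:
apply_moves(
  series=[
    {"gripper": 0, "x": 0, "y": 0, "z": 0.002, "rx": 0, "ry": 0, "rz": 0},
    {"gripper": 0, "x": 0, "y": 0, "z": 0.004, "rx": 0, "ry": 0, "rz": 0},
    {"gripper": 0, "x": 0, "y": 0, "z": 0.004, "rx": 0, "ry": 0, "rz": 0},
  ],
)

```text
time: 12.55
ee_pos: [0.5381, -0.1907, 0.0961]
tool_rot: [[-0.917, -0.398, -0.001], [-0.398, 0.917, 0.0], [0.001, 0.001, -1.0]]
contact_force: [0.8, 0.1, -2.8]
opening: 0.25
grasp_force: 59.4
```

Emit:
apply_moves(
  series=[
    {"gripper": 0, "x": 0, "y": 0, "z": 0.002, "rx": 0, "ry": 0, "rz": 0},
    {"gripper": 0, "x": 0, "y": 0, "z": 0.004, "rx": 0, "ry": 0, "rz": 0},
    {"gripper": 0, "x": 0, "y": 0, "z": 0.004, "rx": 0, "ry": 0, "rz": 0},
  ],
)

```text
time: 12.85
ee_pos: [0.5381, -0.1907, 0.092]
tool_rot: [[-0.917, -0.398, -0.001], [-0.398, 0.917, 0.0], [0.001, 0.001, -1.0]]
contact_force: [-0.4, -0.2, -2.1]
opening: 0.251
grasp_force: 59.4
```

Emit:
apply_moves(
  series=[
    {"gripper": 0, "x": 0, "y": 0, "z": 0.003, "rx": 0, "ry": 0, "rz": 0},
    {"gripper": 0, "x": 0, "y": 0, "z": 0.006, "rx": 0, "ry": 0, "rz": 0},
    {"gripper": 0, "x": 0, "y": 0, "z": 0.008, "rx": 0, "ry": 0, "rz": 0},
    {"gripper": 0, "x": 0, "y": 0, "z": 0.008, "rx": 0, "ry": 0, "rz": 0},
  ],
)

```text
time: 13.25
ee_pos: [0.538, -0.1906, 0.0839]
tool_rot: [[-0.917, -0.398, -0.001], [-0.398, 0.917, 0.0], [0.001, 0.001, -1.0]]
contact_force: [-0.7, -0.4, -1.8]
opening: 0.246
grasp_force: 59.4
```

Emit:
apply_moves(
  series=[
    {"gripper": 0, "x": 0, "y": 0, "z": 0.002, "rx": 0, "ry": 0, "rz": 0},
    {"gripper": 0, "x": 0, "y": 0, "z": 0.004, "rx": 0, "ry": 0, "rz": 0},
    {"gripper": 0, "x": 0, "y": 0, "z": 0.004, "rx": 0, "ry": 0, "rz": 0},
  ],
)

```text
time: 13.55
ee_pos: [0.5381, -0.1907, 0.0801]
tool_rot: [[-0.917, -0.398, -0.001], [-0.398, 0.917, 0.0], [0.0, 0.0, -1.0]]
contact_force: [0.6, 0.7, -3.2]
opening: 0.246
grasp_force: 59.4
```

Emit:
apply_moves(
  series=[
    {"gripper": 0, "x": 0, "y": 0, "z": 0.001, "rx": 0, "ry": 0, "rz": 0},
    {"gripper": 0, "x": 0, "y": 0, "z": 0.002, "rx": 0, "ry": 0, "rz": 0},
    {"gripper": 0, "x": 0, "y": 0, "z": 0.002, "rx": 0, "ry": 0, "rz": 0},
  ],
)

```text
time: 13.85
ee_pos: [0.5383, -0.1908, 0.0784]
tool_rot: [[-0.917, -0.398, -0.0], [-0.398, 0.917, 0.0], [0.0, 0.0, -1.0]]
contact_force: [-0.1, -0.3, -3.2]
opening: 0.248
grasp_force: 59.5
```

Emit:
apply_moves(
  series=[
    {"gripper": 0, "x": 0, "y": 0, "z": 0.001, "rx": 0, "ry": 0, "rz": 0},
    {"gripper": 0, "x": 0, "y": 0, "z": 0.002, "rx": 0, "ry": 0, "rz": 0},
    {"gripper": 0, "x": 0, "y": 0, "z": 0.002, "rx": 0, "ry": 0, "rz": 0},
  ],
)

```text
time: 14.15
ee_pos: [0.5382, -0.1908, 0.0763]
tool_rot: [[-0.917, -0.398, -0.0], [-0.398, 0.917, 0.0], [0.0, 0.0, -1.0]]
contact_force: [0.3, 0.7, -2.1]
opening: 0.251
grasp_force: 59.4
```

Emit:
apply_moves(
  series=[
    {"gripper": 0, "x": 0, "y": 0, "z": 0.001, "rx": 0, "ry": 0, "rz": 0},
    {"gripper": 0, "x": 0, "y": 0, "z": 0.0015, "rx": 0, "ry": 0, "rz": 0},
    {"gripper": 0, "x": 0, "y": 0, "z": 0.0015, "rx": 0, "ry": 0, "rz": 0},
  ],
)

```text
time: 14.45
ee_pos: [0.5386, -0.1909, 0.0755]
tool_rot: [[-0.917, -0.398, 0.0], [-0.398, 0.917, -0.0], [-0.0, -0.0, -1.0]]
contact_force: [-1.5, 0.3, 0.0]
opening: 0.251
grasp_force: 59.9
```

Emit:
apply_moves(
  series=[
    {"gripper": 0, "x": 0, "y": 0, "z": 0.001, "rx": 0, "ry": 0, "rz": 0},
    {"gripper": 0, "x": 0, "y": 0, "z": 0.0015, "rx": 0, "ry": 0, "rz": 0},
    {"gripper": 0, "x": 0, "y": 0, "z": 0.0015, "rx": 0, "ry": 0, "rz": 0},
  ],
)

```text
time: 14.75
ee_pos: [0.539, -0.191, 0.075]
tool_rot: [[-0.917, -0.398, 0.001], [-0.398, 0.917, -0.0], [-0.001, -0.001, -1.0]]
contact_force: [-2.6, 1.8, 6.4]
opening: 0.249
grasp_force: 60.7
```

There is contact at about 28 mm down with roughly 9 N. I turn clockwise in small steps while pressing gently.

Emit:
apply_moves(
  series=[
    {"gripper": 0, "x": 0, "y": 0, "z": 0.0005, "rx": 0, "ry": 0, "rz": 0.04},
    {"gripper": 0, "x": 0, "y": 0, "z": 0.0005, "rx": 0, "ry": 0, "rz": 0.08},
    {"gripper": 0, "x": 0, "y": 0, "z": 0.0005, "rx": 0, "ry": 0, "rz": 0.12},
    {"gripper": 0, "x": 0, "y": 0, "z": 0.0005, "rx": 0, "ry": 0, "rz": 0.12},
  ],
)

```text
time: 15.15
ee_pos: [0.5384, -0.1909, 0.0734]
tool_rot: [[-0.958, -0.285, 0.0], [-0.285, 0.958, -0.0], [-0.0, -0.0, -1.0]]
contact_force: [-1.7, 0.2, 2.4]
opening: 0.249
grasp_force: 60.1
```

Emit:
apply_moves(
  series=[
    {"gripper": 0, "x": 0, "y": 0, "z": 0.0003, "rx": 0, "ry": 0, "rz": 0.04},
    {"gripper": 0, "x": 0, "y": 0, "z": 0.0003, "rx": 0, "ry": 0, "rz": 0.08},
    {"gripper": 0, "x": 0, "y": 0, "z": 0.0003, "rx": 0, "ry": 0, "rz": 0.12},
    {"gripper": 0, "x": 0, "y": 0, "z": 0.0003, "rx": 0, "ry": 0, "rz": 0.12},
  ],
)

```text
time: 15.55
ee_pos: [0.5381, -0.1907, 0.072]
tool_rot: [[-0.986, -0.169, -0.001], [-0.169, 0.986, 0.0], [0.0, 0.0, -1.0]]
contact_force: [0.6, -0.9, -1.9]
opening: 0.248
grasp_force: 59.5
```

It has started to drop, so I feed down carefully.

Emit:
apply_moves(
  series=[
    {"gripper": 0, "x": 0, "y": 0, "z": 0.001, "rx": 0, "ry": 0, "rz": 0},
    {"gripper": 0, "x": 0, "y": 0, "z": 0.002, "rx": 0, "ry": 0, "rz": 0},
    {"gripper": 0, "x": 0, "y": 0, "z": 0.002, "rx": 0, "ry": 0, "rz": 0},
  ],
)

```text
time: 15.85
ee_pos: [0.5381, -0.1907, 0.0703]
tool_rot: [[-0.986, -0.169, -0.001], [-0.169, 0.986, 0.0], [0.001, 0.0, -1.0]]
contact_force: [-1.4, -0.0, -3.1]
opening: 0.246
grasp_force: 59.5
```

```bash
python3 -c "
from h import *
s=r.state();[print(k,np.round(s[k],4)) for k in('time','ee_pos','contact_force','moment','joints')]"
```

```text
time 15.85
ee_pos [ 0.5381 -0.1907  0.0703]
contact_force [-1.4095 -0.0281 -3.1157]
moment [ 0.0124  0.0387 -0.0062]
joints [-0.4345  0.0583  1.9335 -0.      1.1504 -2.1751]
```

Emit:
apply_moves(
  series=[
    {"gripper": 0, "x": 0, "y": 0, "z": 0.001, "rx": 0, "ry": 0, "rz": 0.02},
    {"gripper": 0, "x": 0, "y": 0, "z": 0.002, "rx": 0, "ry": 0, "rz": 0.02},
    {"gripper": 0, "x": 0, "y": 0, "z": 0.003, "rx": 0, "ry": 0, "rz": 0.02},
    {"gripper": 0, "x": 0, "y": 0, "z": 0.003, "rx": 0, "ry": 0, "rz": 0.02},
  ],
)

```text
time: 16.25
ee_pos: [0.5382, -0.1907, 0.0675]
tool_rot: [[-0.989, -0.149, -0.0], [-0.149, 0.989, 0.0], [0.0, 0.0, -1.0]]
contact_force: [-1.1, -0.1, -2.7]
opening: 0.246
grasp_force: 59.5
```

Emit:
apply_moves(
  series=[
    {"gripper": 0, "x": 0, "y": 0, "z": 0.001, "rx": 0, "ry": 0, "rz": 0},
    {"gripper": 0, "x": 0, "y": 0, "z": 0.002, "rx": 0, "ry": 0, "rz": 0},
    {"gripper": 0, "x": 0, "y": 0, "z": 0.002, "rx": 0, "ry": 0, "rz": 0},
  ],
)

```text
time: 16.55
ee_pos: [0.5383, -0.1907, 0.0655]
tool_rot: [[-0.989, -0.149, -0.0], [-0.149, 0.989, 0.0], [0.0, 0.0, -1.0]]
contact_force: [0.6, -0.5, -3.0]
opening: 0.248
grasp_force: 59.5
```

Emit:
apply_moves(
  series=[
    {"gripper": 0, "x": 0, "y": 0, "z": 0.001, "rx": 0, "ry": 0, "rz": 0},
    {"gripper": 0, "x": 0, "y": 0, "z": 0.001, "rx": 0, "ry": 0, "rz": 0},
    {"gripper": 0, "x": 0, "y": 0, "z": 0.001, "rx": 0, "ry": 0, "rz": 0},
  ],
)

```text
time: 16.85
ee_pos: [0.5384, -0.1908, 0.0647]
tool_rot: [[-0.989, -0.149, -0.0], [-0.149, 0.989, 0.0], [0.0, 0.0, -1.0]]
contact_force: [-1.0, 0.4, -3.0]
opening: 0.249
grasp_force: 59.5
```

Emit:
apply_moves(
  series=[
    {"gripper": 0, "x": 0, "y": 0, "z": 0, "rx": 0, "ry": 0, "rz": 0.05},
    {"gripper": 0, "x": 0, "y": 0, "z": 0, "rx": 0, "ry": 0, "rz": 0.1},
    {"gripper": 0, "x": 0, "y": 0, "z": 0, "rx": 0, "ry": 0, "rz": 0.15},
    {"gripper": 0, "x": 0, "y": 0, "z": 0, "rx": 0, "ry": 0, "rz": 0.2},
    {"gripper": 0, "x": 0, "y": 0, "z": 0, "rx": 0, "ry": 0, "rz": 0.25},
    {"gripper": 0, "x": 0, "y": 0, "z": 0, "rx": 0, "ry": 0, "rz": 0.3},
  ],
)

```text
time: 17.45
ee_pos: [0.5383, -0.1909, 0.0647]
tool_rot: [[-0.988, 0.152, -0.0], [0.152, 0.988, -0.0], [0.0, -0.0, -1.0]]
contact_force: [-0.5, 0.0, -2.1]
opening: 0.246
grasp_force: 59.5
```

```bash
cat > s.py <<'E'
from h import *
s=r.state();[print(k,np.round(s[k],4)) for k in('time','ee_pos','contact_force','moment','joints')]
E
python3 s.py
```

```text
time 17.45
ee_pos [ 0.5383 -0.1909  0.0647]
contact_force [-0.4563  0.0091 -2.1127]
moment [-0.0069  0.0952  0.1733]
joints [-4.3460e-01  6.4900e-02  1.9368e+00 -5.0000e-04  1.1400e+00 -1.8530e+00]
```

The screw is turning: the moment is 0.17 N m, matching its friction. I keep going and check the moment.

Emit:
apply_moves(
  series=[
    {"gripper": 0, "x": 0, "y": 0, "z": 0, "rx": 0, "ry": 0, "rz": 0.05},
    {"gripper": 0, "x": 0, "y": 0, "z": 0, "rx": 0, "ry": 0, "rz": 0.1},
    {"gripper": 0, "x": 0, "y": 0, "z": 0, "rx": 0, "ry": 0, "rz": 0.15},
    {"gripper": 0, "x": 0, "y": 0, "z": 0, "rx": 0, "ry": 0, "rz": 0.2},
    {"gripper": 0, "x": 0, "y": 0, "z": 0, "rx": 0, "ry": 0, "rz": 0.25},
    {"gripper": 0, "x": 0, "y": 0, "z": 0, "rx": 0, "ry": 0, "rz": 0.3},
    {"gripper": 0, "x": 0, "y": 0, "z": 0, "rx": 0, "ry": 0, "rz": 0.3},
  ],
)

```text
time: 18.15
ee_pos: [0.5383, -0.1909, 0.0647]
tool_rot: [[-0.9, 0.435, -0.0], [0.435, 0.9, -0.0], [0.0, -0.0, -1.0]]
contact_force: [0.7, -0.6, -2.6]
opening: 0.25
grasp_force: 59.5
```

```bash
python3 s.py
```

```text
time 18.15
ee_pos [ 0.5383 -0.1909  0.0647]
contact_force [ 0.6707 -0.5908 -2.5836]
moment [-0.1289  0.1138  0.0335]
joints [-4.3460e-01  6.4900e-02  1.9368e+00 -4.0000e-04  1.1399e+00 -1.5549e+00]
```

Emit:
apply_moves(
  series=[
    {"gripper": 0, "x": 0, "y": 0, "z": 0, "rx": 0, "ry": 0, "rz": 0.025},
    {"gripper": 0, "x": 0, "y": 0, "z": 0, "rx": 0, "ry": 0, "rz": 0.05},
  ],
)

```text
time: 18.35
ee_pos: [0.5383, -0.1909, 0.0647]
tool_rot: [[-0.877, 0.481, -0.0], [0.481, 0.877, -0.0], [0.0, -0.0, -1.0]]
contact_force: [-0.1, -0.5, -2.3]
opening: 0.246
grasp_force: 59.5
```

```bash
python3 s.py
```

```text
time 18.35
ee_pos [ 0.5383 -0.1909  0.0647]
contact_force [-0.0689 -0.5293 -2.3046]
moment [-0.1818  0.1182  0.1301]
joints [-4.3460e-01  6.4900e-02  1.9368e+00 -4.0000e-04  1.1399e+00 -1.5033e+00]
```

Emit:
apply_moves(
  series=[
    {"gripper": 0, "x": 0, "y": 0, "z": 0, "rx": 0, "ry": 0, "rz": 0.03},
    {"gripper": 0, "x": 0, "y": 0, "z": 0, "rx": 0, "ry": 0, "rz": 0.06},
  ],
)

```text
time: 18.55
ee_pos: [0.5383, -0.1909, 0.0648]
tool_rot: [[-0.846, 0.533, -0.0], [0.533, 0.846, -0.0], [-0.0, -0.0, -1.0]]
contact_force: [-0.1, -1.3, -2.4]
opening: 0.248
grasp_force: 59.5
```

```bash
python3 s.py
```

```text
time 18.55
ee_pos [ 0.5383 -0.1909  0.0648]
contact_force [-0.0729 -1.3063 -2.3898]
moment [-0.1931  0.119   0.1618]
joints [-4.3460e-01  6.4900e-02  1.9368e+00 -3.0000e-04  1.1400e+00 -1.4428e+00]
```

Emit:
apply_moves(
  series=[
    {"gripper": 0, "x": 0, "y": 0, "z": 0, "rx": 0, "ry": 0, "rz": 0.03},
    {"gripper": 0, "x": 0, "y": 0, "z": 0, "rx": 0, "ry": 0, "rz": 0.05},
  ],
)

```text
time: 18.75
ee_pos: [0.5383, -0.1909, 0.0647]
tool_rot: [[-0.818, 0.575, -0.0], [0.575, 0.818, -0.0], [-0.0, -0.0, -1.0]]
contact_force: [-0.5, -1.1, -2.2]
opening: 0.249
grasp_force: 59.5
```

```bash
python3 s.py
```

```text
time 18.75
ee_pos [ 0.5383 -0.1909  0.0647]
contact_force [-0.4969 -1.1182 -2.2236]
moment [-0.2111  0.0785  0.171 ]
joints [-4.3460e-01  6.4900e-02  1.9368e+00 -3.0000e-04  1.1399e+00 -1.3931e+00]
```

Emit:
apply_moves(
  series=[
    {"gripper": 0, "x": 0, "y": 0, "z": 0, "rx": 0, "ry": 0, "rz": 0.03},
    {"gripper": 0, "x": 0, "y": 0, "z": 0, "rx": 0, "ry": 0, "rz": 0.05},
  ],
)

```text
time: 18.95
ee_pos: [0.5383, -0.1909, 0.0647]
tool_rot: [[-0.789, 0.615, -0.0], [0.615, 0.789, -0.0], [-0.0, -0.0, -1.0]]
contact_force: [-0.2, -1.0, -2.0]
opening: 0.246
grasp_force: 59.5
```

```bash
python3 s.py
```

```text
time 18.95
ee_pos [ 0.5383 -0.1909  0.0647]
contact_force [-0.1584 -1.0112 -1.9586]
moment [-0.1848  0.162   0.2156]
joints [-4.3460e-01  6.4900e-02  1.9368e+00 -3.0000e-04  1.1399e+00 -1.3432e+00]
```

Emit:
apply_moves(
  series=[
    {"gripper": 0, "x": 0, "y": 0, "z": 0, "rx": 0, "ry": 0, "rz": 0.02},
    {"gripper": 0, "x": 0, "y": 0, "z": 0, "rx": 0, "ry": 0, "rz": 0.04},
  ],
)

```text
time: 19.15
ee_pos: [0.5383, -0.1909, 0.0648]
tool_rot: [[-0.763, 0.646, -0.0], [0.646, 0.763, -0.0], [-0.0, -0.0, -1.0]]
contact_force: [-0.1, -1.6, -2.6]
opening: 0.253
grasp_force: 59.5
```

```bash
python3 s.py
```

```text
time 19.15
ee_pos [ 0.5383 -0.1909  0.0648]
contact_force [-0.1192 -1.6382 -2.6168]
moment [-0.299   0.1889  0.1223]
joints [-4.3460e-01  6.4800e-02  1.9368e+00 -2.0000e-04  1.1399e+00 -1.3031e+00]
```

Emit:
apply_moves(
  series=[
    {"gripper": 0, "x": 0, "y": 0, "z": 0, "rx": 0, "ry": 0, "rz": 0.025},
    {"gripper": 0, "x": 0, "y": 0, "z": 0, "rx": 0, "ry": 0, "rz": 0.05},
  ],
)

```text
time: 19.35
ee_pos: [0.5383, -0.1909, 0.0647]
tool_rot: [[-0.73, 0.684, -0.0], [0.684, 0.73, -0.0], [0.0, -0.0, -1.0]]
contact_force: [-0.8, -1.7, -2.6]
opening: 0.245
grasp_force: 59.5
```

```bash
python3 s.py
```

```text
time 19.35
ee_pos [ 0.5383 -0.1909  0.0647]
contact_force [-0.7645 -1.6994 -2.5687]
moment [-0.33    0.2266  0.1998]
joints [-4.3460e-01  6.4900e-02  1.9368e+00 -2.0000e-04  1.1399e+00 -1.2526e+00]
```

Emit:
apply_moves(
  series=[
    {"gripper": 0, "x": 0, "y": 0, "z": 0, "rx": 0, "ry": 0, "rz": 0.02},
    {"gripper": 0, "x": 0, "y": 0, "z": 0, "rx": 0, "ry": 0, "rz": 0.04},
  ],
)

```text
time: 19.55
ee_pos: [0.5383, -0.1909, 0.0648]
tool_rot: [[-0.702, 0.712, -0.0], [0.712, 0.702, -0.0], [-0.0, -0.0, -1.0]]
contact_force: [-1.1, -1.4, -2.6]
opening: 0.249
grasp_force: 59.5
```

```bash
python3 s.py
```

```text
time 19.55
ee_pos [ 0.5383 -0.1909  0.0648]
contact_force [-1.1122 -1.3802 -2.5992]
moment [-0.3056  0.2227  0.1448]
joints [-4.3460e-01  6.4800e-02  1.9368e+00 -2.0000e-04  1.1399e+00 -1.2129e+00]
```

Emit:
apply_moves(
  series=[
    {"gripper": 0, "x": 0, "y": 0, "z": 0, "rx": 0, "ry": 0, "rz": 0.02},
    {"gripper": 0, "x": 0, "y": 0, "z": 0, "rx": 0, "ry": 0, "rz": 0.04},
  ],
)

```text
time: 19.75
ee_pos: [0.5383, -0.1909, 0.0647]
tool_rot: [[-0.673, 0.739, -0.0], [0.739, 0.673, -0.0], [-0.0, -0.0, -1.0]]
contact_force: [-2.2, -1.8, -1.2]
opening: 0.249
grasp_force: 59.5
```

```bash
python3 s.py
```

```text
time 19.75
ee_pos [ 0.5383 -0.1909  0.0647]
contact_force [-2.247  -1.8419 -1.1979]
moment [-0.3762  0.197   0.2925]
joints [-4.3460e-01  6.4900e-02  1.9368e+00 -2.0000e-04  1.1399e+00 -1.1730e+00]
```

Emit:
apply_moves(
  series=[
    {"gripper": 0, "x": 0, "y": 0, "z": 0, "rx": 0, "ry": 0, "rz": 0.015},
    {"gripper": 0, "x": 0, "y": 0, "z": 0, "rx": 0, "ry": 0, "rz": 0.025},
  ],
)

```text
time: 19.95
ee_pos: [0.5384, -0.1909, 0.0647]
tool_rot: [[-0.655, 0.755, -0.0], [0.755, 0.655, -0.0], [-0.0, -0.0, -1.0]]
contact_force: [-1.3, -0.4, -1.9]
opening: 0.247
grasp_force: 59.6
```

```bash
python3 s.py
```

```text
time 19.95
ee_pos [ 0.5384 -0.1909  0.0647]
contact_force [-1.2692 -0.3657 -1.8503]
moment [-0.356   0.2589  0.376 ]
joints [-4.3460e-01  6.4900e-02  1.9368e+00 -2.0000e-04  1.1399e+00 -1.1490e+00]
```

Emit:
apply_moves(
  series=[
    {"gripper": 0, "x": 0, "y": 0, "z": 0, "rx": 0, "ry": 0, "rz": 0.02},
    {"gripper": 0, "x": 0, "y": 0, "z": 0, "rx": 0, "ry": 0, "rz": 0.02},
  ],
)

```text
time: 20.15
ee_pos: [0.5384, -0.1909, 0.0647]
tool_rot: [[-0.64, 0.768, -0.0], [0.768, 0.64, -0.0], [-0.0, -0.0, -1.0]]
contact_force: [-1.1, -1.5, -2.1]
opening: 0.249
grasp_force: 59.6
```

```bash
python3 s.py
```

```text
time 20.15
ee_pos [ 0.5384 -0.1909  0.0647]
contact_force [-1.0908 -1.4982 -2.0843]
moment [-0.36    0.2727  0.4453]
joints [-4.3450e-01  6.4900e-02  1.9368e+00 -3.0000e-04  1.1399e+00 -1.1293e+00]
```

The moment climbs steadily (0.14, 0.29, 0.38, 0.45 N m), so the screw is against its stop. I back off into the play and lift the key out.

Emit:
apply_moves(
  series=[
    {"gripper": 0, "x": 0, "y": 0, "z": 0, "rx": 0, "ry": 0, "rz": -0.06},
    {"gripper": 0, "x": 0, "y": 0, "z": 0, "rx": 0, "ry": 0, "rz": -0.13},
    {"gripper": 0, "x": 0, "y": 0, "z": 0, "rx": 0, "ry": 0, "rz": -0.13},
    {"gripper": 0, "x": 0, "y": 0, "z": -0.003, "rx": 0, "ry": 0, "rz": -0.13},
    {"gripper": 0, "x": 0, "y": 0, "z": -0.006, "rx": 0, "ry": 0, "rz": -0.13},
  ],
)

```text
time: 20.65
ee_pos: [0.5384, -0.1907, 0.0708]
tool_rot: [[-0.734, 0.68, 0.0], [0.68, 0.734, 0.0], [0.0, 0.0, -1.0]]
contact_force: [-0.4, -0.7, -3.3]
opening: 0.249
grasp_force: 59.4
```

```bash
python3 s.py
```

```text
time 20.65
ee_pos [ 0.5384 -0.1907  0.0708]
contact_force [-0.387  -0.6864 -3.3278]
moment [-0.1889  0.0188  0.0434]
joints [-4.3460e-01  5.7900e-02  1.9330e+00  5.0000e-04  1.1508e+00 -1.2583e+00]
```

Emit:
apply_moves(
  series=[
    {"gripper": 0, "x": 0, "y": 0, "z": -0.02, "rx": 0, "ry": 0, "rz": 0},
    {"gripper": 0, "x": 0, "y": 0, "z": -0.05, "rx": 0, "ry": 0, "rz": 0},
    {"gripper": 0, "x": 0, "y": 0, "z": -0.09, "rx": 0, "ry": 0, "rz": 0},
    {"gripper": 0, "x": 0, "y": 0, "z": -0.13, "rx": 0, "ry": 0, "rz": 0},
    {"gripper": 0, "x": 0.012, "y": 0.008, "z": -0.16, "rx": 0, "ry": 0, "rz": 0},
    {"gripper": 0, "x": 0.04, "y": 0.027, "z": -0.165, "rx": 0, "ry": 0, "rz": 0},
    {"gripper": 0, "x": 0.073, "y": 0.05, "z": -0.165, "rx": 0, "ry": 0, "rz": 0},
    {"gripper": 0, "x": 0.106, "y": 0.073, "z": -0.165, "rx": 0, "ry": 0, "rz": 0},
    {"gripper": 0, "x": 0.139, "y": 0.095, "z": -0.165, "rx": 0, "ry": 0, "rz": 0},
    {"gripper": 0, "x": 0.172, "y": 0.118, "z": -0.165, "rx": 0, "ry": 0, "rz": 0},
    {"gripper": 0, "x": 0.205, "y": 0.14, "z": -0.165, "rx": 0, "ry": 0, "rz": 0},
    {"gripper": 0, "x": 0.238, "y": 0.163, "z": -0.165, "rx": 0, "ry": 0, "rz": 0},
    {"gripper": 0, "x": 0.271, "y": 0.185, "z": -0.165, "rx": 0, "ry": 0, "rz": 0},
    {"gripper": 0, "x": 0.304, "y": 0.208, "z": -0.165, "rx": 0, "ry": 0, "rz": 0},
    {"gripper": 0, "x": 0.327, "y": 0.224, "z": -0.165, "rx": 0, "ry": 0, "rz": 0},
    {"gripper": 0, "x": 0.3395, "y": 0.2323, "z": -0.165, "rx": 0, "ry": 0, "rz": 0},
    {"gripper": 0, "x": 0.3395, "y": 0.2323, "z": -0.165, "rx": 0, "ry": 0, "rz": 0},
    {"gripper": 0, "x": 0.3395, "y": 0.2323, "z": -0.165, "rx": 0, "ry": 0, "rz": 0},
  ],
)

```text
time: 22.45
ee_pos: [0.4465, 0.2104, 0.236]
tool_rot: [[-0.735, 0.678, 0.0], [0.678, 0.735, 0.0], [-0.0, 0.0, -1.0]]
contact_force: [-0.2, 0.1, -1.5]
opening: 0.249
grasp_force: 59.7
```

```bash
python3 - <<'E'
from h import *
np.set_printoptions(precision=4,suppress=True)
s=r.state();T=s['ee_pos'];print(T,s['opening'],s['contact_force'],s['tool_rot'][:,2])
for n in('scene','side'):
    p=snap(n)
    for d in r.pinpoint(p,'key')[:1]:print(n,d['conf'],d['pixel'],'expected',proj(p,T+[0,0,.0262]))
    for d in r.pinpoint(p,'key_tip')[:1]:print(n,d['conf'],d['pixel'],'exp tip',proj(p,T-[0,0,.0438]))
    for d in r.pinpoint(p,'hole_a')[:2]:print(n,d['conf'],d['pixel'],atz(p,d['pixel'],.085))
    for d in r.pinpoint(p,'red_key')[:1]:print(n,d['conf'],atz(p,d['pixel'],.085))
E
```

```text
[0.4465 0.2104 0.236 ] 0.24882314248649498 [-0.2428  0.0849 -1.5331] [ 0.0002  0.0002 -1.    ]
scene 0.61 [268.2, 113.2] expected [267.9529 113.1844]
scene 0.64 [268.3, 135.1] exp tip [268.4484 133.7735]
scene 0.78 [272.0, 163.4] [0.4557 0.212  0.085 ]
scene 0.54 [0.4848 0.1082 0.085 ]
side 0.83 [289.6, 226.1] expected [287.4237 225.8492]
side 0.86 [287.1, 241.1] exp tip [286.9793 243.804 ]
side 0.6 [287.1, 270.8] [0.4418 0.2147 0.085 ]
side 0.64 [0.4935 0.087  0.085 ]
```

The key is where expected over its hole. I lower it, checking force partway.

Emit:
apply_moves(
  series=[
    {"gripper": 0, "x": 0, "y": 0, "z": 0.03, "rx": 0, "ry": 0, "rz": 0},
    {"gripper": 0, "x": 0, "y": 0, "z": 0.065, "rx": 0, "ry": 0, "rz": 0},
    {"gripper": 0, "x": 0, "y": 0, "z": 0.095, "rx": 0, "ry": 0, "rz": 0},
    {"gripper": 0, "x": 0, "y": 0, "z": 0.108, "rx": 0, "ry": 0, "rz": 0},
    {"gripper": 0, "x": 0, "y": 0, "z": 0.112, "rx": 0, "ry": 0, "rz": 0},
    {"gripper": 0, "x": 0, "y": 0, "z": 0.115, "rx": 0, "ry": 0, "rz": 0},
  ],
)

```text
time: 23.55
ee_pos: [0.4475, 0.2105, 0.1217]
tool_rot: [[-0.734, 0.679, 0.002], [0.679, 0.734, 0.001], [-0.001, 0.001, -1.0]]
contact_force: [0.9, 0.4, -2.2]
opening: 0.252
grasp_force: 59.6
```

Emit:
apply_moves(
  series=[
    {"gripper": 0, "x": 0, "y": 0, "z": 0.006, "rx": 0, "ry": 0, "rz": 0},
    {"gripper": 0, "x": 0, "y": 0, "z": 0.012, "rx": 0, "ry": 0, "rz": 0},
    {"gripper": 0, "x": 0, "y": 0, "z": 0.018, "rx": 0, "ry": 0, "rz": 0},
    {"gripper": 0, "x": 0, "y": 0, "z": 0.018, "rx": 0, "ry": 0, "rz": 0},
  ],
)

```text
time: 23.95
ee_pos: [0.446, 0.21, 0.1018]
tool_rot: [[-0.735, 0.679, -0.001], [0.679, 0.735, -0.0], [0.001, -0.001, -1.0]]
contact_force: [0.5, 0.4, -2.5]
opening: 0.249
grasp_force: 59.6
```

Tip is about 27 mm down the hole with no contact. I continue to seating.

Emit:
apply_moves(
  series=[
    {"gripper": 0, "x": 0, "y": 0, "z": 0.01, "rx": 0, "ry": 0, "rz": 0},
    {"gripper": 0, "x": 0, "y": 0, "z": 0.02, "rx": 0, "ry": 0, "rz": 0},
    {"gripper": 0, "x": 0, "y": 0, "z": 0.03, "rx": 0, "ry": 0, "rz": 0},
    {"gripper": 0, "x": 0, "y": 0, "z": 0.037, "rx": 0, "ry": 0, "rz": 0},
    {"gripper": 0, "x": 0, "y": 0, "z": 0.04, "rx": 0, "ry": 0, "rz": 0},
    {"gripper": 0, "x": 0, "y": 0, "z": 0.041, "rx": 0, "ry": 0, "rz": 0},
    {"gripper": 0, "x": 0, "y": 0, "z": 0.042, "rx": 0, "ry": 0, "rz": 0},
    {"gripper": 0, "x": 0, "y": 0, "z": 0.042, "rx": 0, "ry": 0, "rz": 0},
  ],
)

```text
time: 24.75
ee_pos: [0.4469, 0.2103, 0.061]
tool_rot: [[-0.735, 0.679, 0.001], [0.679, 0.735, 0.0], [-0.0, 0.001, -1.0]]
contact_force: [-0.1, -0.0, -2.5]
opening: 0.25
grasp_force: 59.7
```

Emit:
apply_moves(
  series=[
    {"gripper": 0, "x": 0, "y": 0, "z": 0.001, "rx": 0, "ry": 0, "rz": 0},
    {"gripper": 0, "x": 0, "y": 0, "z": 0.002, "rx": 0, "ry": 0, "rz": 0},
    {"gripper": 0, "x": 0, "y": 0, "z": 0.002, "rx": 0, "ry": 0, "rz": 0},
  ],
)

```text
time: 25.05
ee_pos: [0.4468, 0.2102, 0.0589]
tool_rot: [[-0.735, 0.679, 0.0], [0.679, 0.735, 0.0], [-0.0, 0.0, -1.0]]
contact_force: [-0.5, 0.4, -2.2]
opening: 0.247
grasp_force: 59.8
```

Emit:
apply_moves(
  series=[
    {"gripper": 0.4, "x": 0, "y": 0, "z": 0, "rx": 0, "ry": 0, "rz": 0},
    {"gripper": 0.7, "x": 0, "y": 0, "z": 0, "rx": 0, "ry": 0, "rz": 0},
    {"gripper": 1, "x": 0, "y": 0, "z": 0, "rx": 0, "ry": 0, "rz": 0},
    {"gripper": 1, "x": 0, "y": 0, "z": 0, "rx": 0, "ry": 0, "rz": 0},
    {"gripper": 1, "x": 0, "y": 0, "z": 0, "rx": 0, "ry": 0, "rz": 0},
    {"gripper": 1, "x": 0, "y": 0, "z": 0, "rx": 0, "ry": 0, "rz": 0},
    {"gripper": 1, "x": 0, "y": 0, "z": -0.02, "rx": 0, "ry": 0, "rz": 0},
    {"gripper": 1, "x": 0, "y": 0, "z": -0.05, "rx": 0, "ry": 0, "rz": 0},
    {"gripper": 1, "x": 0, "y": 0, "z": -0.09, "rx": 0, "ry": 0, "rz": 0},
    {"gripper": 1, "x": 0, "y": 0, "z": -0.13, "rx": 0, "ry": 0, "rz": 0},
    {"gripper": 1, "x": 0, "y": 0, "z": -0.16, "rx": 0, "ry": 0, "rz": 0},
    {"gripper": 1, "x": 0, "y": 0, "z": -0.16, "rx": 0, "ry": 0, "rz": 0},
    {"gripper": 1, "x": 0, "y": 0, "z": -0.16, "rx": 0, "ry": 0, "rz": 0},
    {"gripper": 1, "x": 0, "y": 0, "z": -0.16, "rx": 0, "ry": 0, "rz": 0},
  ],
)

```text
time: 26.45
ee_pos: [0.4458, 0.2099, 0.217]
tool_rot: [[-0.735, 0.679, -0.003], [0.679, 0.735, -0.001], [0.001, -0.002, -1.0]]
contact_force: [-0.2, -0.4, -0.4]
opening: 0.999
grasp_force: 0.0
```

```bash
python3 - <<'E'
from h import *
np.set_printoptions(precision=4,suppress=True)
s=r.state();print(s['ee_pos'],s['contact_force'],s['opening'])
a=snap('wrist');b=snap('scene')
for n,p in(('wrist',a),('scene',b)):
  for l in('key','red_key','bore'):
    for d in r.pinpoint(p,l)[:1]:print(n,l,d['conf'],atz(p,d['pixel'],.085 if 'key' in l else .06))
c=cv2.resize(b['img'][130:230,220:310],(378,420))
cv2.imwrite('pics/f.png',np.hstack([a['img'][:,80:480],c])[:,:,::-1])
E
```

```text
[0.4458 0.2099 0.217 ] [-0.1511 -0.3652 -0.4248] 0.9985042150813216
wrist key 0.63 [0.6038 0.3692 0.085 ]
wrist red_key 0.64 [0.4861 0.1024 0.085 ]
wrist bore 0.91 [ 0.5377 -0.189   0.06  ]
scene key 0.69 [0.4439 0.2232 0.085 ]
scene red_key 0.62 [0.4907 0.1076 0.085 ]
scene bore 0.88 [ 0.542  -0.1902  0.06  ]
```

View pics/f.png

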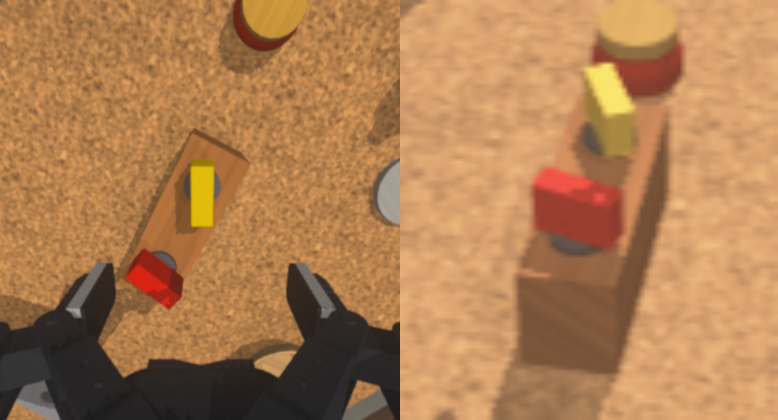

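The yellow key stands upright in its hole at about (202,193) in the left crop. The red key is undisturbed, and the gripper is clear and open. I'm handing the job in.

```bash
python3 -c "
from plant import r
print(r.job_done())"
```

```text
the job is handed in; nothing more can be done
None
```

I handed the job in: the key went fully home, I turned the screw until the torque rose at its stop, and the key is back upright in its hole. I couldn't read the screw angle or the verdict.

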